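Put an objective away in a chest whose lid has a folding stay

ROBOT

A 7-joint arm with a two-finger parallel gripper is mounted at the origin on a cart in front of the work surface, level with it; the furniture and walls round the work are solid. World frame = base frame: x ahead of the robot, y to its left, z up, the work surface at z = 0. Lengths are in mm, angles in rad, forces in N, time in s.
With the tool pointing down it reaches from about 425 to 825 mm from the base axis. Payload 3.6 kg.
Tool frame: the origin (TCP) lies at the very end of the fingers, on their centre line; the grasp point (between the pads) lies 19 mm behind it; z points along the fingers, y is the line along which they close (so a half turn about z gives the same grasp; the last joint's range is limited). The gripper opens to 85 mm and grips with 20 to 120 N. Pads are 22 mm wide; open, the fingers measure 114 mm over their backs; the gripper's body (76 mm by 85 mm) begins 54 mm behind the grasp point. The pads swing forward as they close: fully open they stand 13 mm farther back than shut.
Start: joints at [-1.264, 0.615, -0.013, 1.423, 0.008, 1.103, -0.04], TCP at [212.929, 614.104, 231.297] pointing down, gripper open.
Joint ranges: [-3.12, 3.12], [-0.3, 2.06], [-1.34, 1.32], [0.26, 2.42], [-1.36, 4.5], [0.01, 1.98], [-2.84, 2.84]. Speed limits (rad/s): [2.79, 2.79, 3.14, 3.14, 3.14, 3.14, 3.14].

INTERFACE

Orientations are given as a 3x3 rotation matrix whose columns are the frame's x, y, z axes.
In Python, from bench import r gives the robot as it stands.
- The arm moves only by the tool step_arm, never from a script. Its argument "motion" is a list of rows, each a list of 7 numbers: the turn, a rotation vector about the tool's x, y, z in units of 6 degrees (1.0 is 6 degrees), then the shift along the tool's x, y, z in units of 30 mm (1.0 is 30 mm), then the opening, from -1 (shut) to 1 (fully open). A call has 1 to 10 rows; each row is the pose to reach, as a shift and turn from the pose commanded when the call began, along the tool's axes at that moment; what a row does not reach only later rows make up. A row lasts 1/10 s, in which the tool goes at most 50 mm and 8.59 degrees, less where a joint would pass 70% of its speed; a pose out of reach is approached as far as the arm can. A call with a gripper value outside its range is refused whole. The fingers move at their own pace and stop on an object; "squeeze" is the grip in N (left out, the last holds). Time passes only in rows, so rows that repeat a pose let the fingers close. It gives the time, the measured TCP pose, the force, the opening and the grip force at its end, in the units of the state.
- r.sense(): the state, without advancing time (a new reading comes with each control period).
- r.camera(name): name is "side" or "top" or "wrist"; returns a dict with "image" (480x640x3 uint8, blue, green, red), "camera_matrix" (3x3 intrinsics, pixels), "R" (3x3) and "t" (3): a world point X has camera coordinates R X + t. Camera axes: x right, y down, z forward; pixel columns grow to the right and rows downward; lengths in mm; the calibration is good to about 2 mm. A picture is of the moment at which its call begins. There is no depth.
- r.sign_off(): hands the job in; it is judged then, once.
Trained networks look in a picture, given as the dict that the camera call returned (one of the last four; its "shot" number tells which), for a name from the list of things; names that differ only in an ending like _2 or _b are one class to them, and where a whole thing is asked for, a point or a joint stands for the part that bears it (a point fixed in the world has none). Each returns a list of dicts, best first, with "conf" (0 to 1); they miss things now and then, are a little off and sometimes report something else, mostly with a low value. They report only what shows in the picture. A call takes as long as a camera call.
- r.boxes_of(picture, name): "rect" ([left, top, right, bottom] in pixels, round what is visible of it).
- r.outline_of(picture, name): "mask" (480x640 bool, what is visible of it) and "rect" ([left, top, right, bottom] in pixels, round what is visible of it).
The state is a dict: "time": time; "joints": joint angles; "joint_vel": joint speeds; "joint_torque": joint torques, N m; "tcp_pos": TCP position; "ee_rot": TCP orientation; "force": force on the tool from outside, world axes, zero at the start; "wrist_torque": the same for the moment, N m; "width": finger opening in mm; "grasp_force": force on a finger pad.
Only numpy, scipy, OpenCV 4.12 (cv2) and the standard library are available. Lean on these libraries where they do the work, as an engineer would, in place of code of your own. Each camera call takes 0.05 s, during which the arm holds its last target. There are 200 camera calls.

TASK

Put the objective that stands in its case on the granite table away in the storage chest: raise the chest's lid just until its folding stay locks and the lid stands by itself, then stand the objective upright on the bottom of the empty pocket without dropping it. Then break the stay at its elbow knob and let the lid down gently until it is fully shut. Do not strain the stay (its foot must not slip in its slot), and leave the things lying around where they are.

Things in the scene. Friction and masses are not known exactly. Their poses are not given: they have to be found in the camera images.
- chest: Fixed grey storage chest on the white bench, 190 (x) x 210 (y) x 95 high without lid, walls 5. Origin: centre of its underside; x to the back (hinge side), the front with the pull faces -x; the stay is outside on the right wall (-y). Inside, foam 45 high with two round pockets side by side in its front half: the right one holds an objective, the left (+y) one is empty.
- pocket (a point): Centre of the bottom of the empty pocket (12 above the chest's underside; the pocket is 33 deep, 43 across, with a 3 chamfer at the mouth). Axes as the chest.
- lid_hinge (a point): Middle of the hinge line, at the chest's back rim, 95 above the underside. The lid turns about the chest's y axis through this point.
- lid_pull (a point): Middle of the lid's pull: a free-spinning black grip, 14 thick and 61 long along the chest's y, held by two flat posts 68 apart (centres) at the middle of the lid's front edge. Its axis is 38 in front of that edge (24 clear behind it), 225 from the hinge line and 7 above the rim when shut. Moves with the lid.
- lid (a joint): Angle of the lid, 0 shut, grows as it opens. The lid (190 x 210 x 14, 0.38 to 0.65 kg) falls shut unless the stay is locked. The folding stay comes straight and taut only at the very top of the lid's travel; a light spring then snaps its elbow past straight onto a stop, which carries the lid. The top lies between 1.22 and 1.52 rad, depending on where the foot is clamped: feel for it.
- stay_foot (a point): Pivot of the stay's foot, outside on the right wall. The foot is held in a vertical slotted plate by the friction of its clamp only: it slips when pulled along the slot with over 20 N, which some 6 N at the lid's pull against the taut stay already makes.
- elbow_knob (a point): Middle of the free-spinning knob on the stay's elbow: black, 16 across, 37 long, end flange 20, axis along the chest's y, its middle 30 outside the right wall. It circles the foot's pivot at radius 100 and carries the lid along: lid shut, level in front of the foot, 65 above the bench; locked, above the foot, leaning 10 to 20 degrees back. Swung up and forward (some 2 N) it unlocks.
- objective: Objective in its round screw case, light grey with a black cap and foot, 35 across, 68 tall, 0.12 kg, standing upright on the granite table (level with the bench). Origin: centre of its underside, z up.
- book: Black notebook, 149 x 106 x 12, lying on the bench; leave it alone. Origin: centre of its underside.
- caliper: Digital caliper, 190 x 47 x 13, lying on the bench; leave it alone. Origin: centre of its underside.
- ferrules: White lidded box, 43 x 61 x 25, on the bench; leave it alone. Origin: centre of its underside.
- marker: Marker pen, 132 x 12 x 15, lying on the bench; leave it alone. Origin: centre of its underside.
- tape: Roll of cream tape, 69 across, 18 high, on the bench; leave it alone. Origin: centre of its underside.
- post: Bare steel post, 13 across, 83 tall, standing on the granite table; leave it alone. Origin: centre of its underside.
- bnc: Small metal tee connector, 26 x 46 x 12, lying on the granite table; leave it alone. Origin: centre of its underside.
- clamp: Slotted fork clamp, 38 x 97 x 10, lying on the granite table; leave it alone. Origin: centre of its underside.

How it is judged:
By the outcome, as a careful person would: the job done as asked, in the order asked, and still so for the second after the job is handed in, with the robot touching nothing.
It also fails if it takes over 72 s, if anything falls off the work surface, if the arm or the gripper's body presses on something with over 40 N, if the wrist force passes 120 N, or if a joint passes its speed limit or range.

## Working session

There is one attempt and no reset: what is moved stays moved. The work goes in short steps, Python scripts to look and compute and a tool call to move; the robot and the scene stay as the last step left them, time stands still between calls to the robot, and variables do not carry over. Pictures are saved under pics/ and viewed, at most 10 in all, crops included, and the job is handed in when it is done.

Besides the shell and the picture viewer there is one more tool, called as name(argument=value, ...), one argument or row to a line, values as JSON. step_arm: Moves the arm, as the interface text tells. Its arguments: {"type":"object","properties":{"motion":{"type":"array"},"squeeze":{"type":"number"}},"required":["motion"]}

```bash
ls; mkdir -p pics; cat > h.py <<'E'
import numpy as np,cv2
from bench import r
def P(c): return c["camera_matrix"]@np.c_[c["R"],c["t"]]
def proj(c,X):
    X=np.atleast_2d(X).astype(float); p=(P(c)@np.c_[X,np.ones(len(X))].T).T; return p[:,:2]/p[:,2:]
def onz(c,uv,z):
    d=c["R"].T@np.linalg.inv(c["camera_matrix"])@np.r_[uv,1.]; o=-c["R"].T@c["t"]; return o+d*(z-o[2])/d[2]
def ray(c,uv):
    d=c["R"].T@np.linalg.inv(c["camera_matrix"])@np.r_[uv,1.]; return -c["R"].T@c["t"],d/np.linalg.norm(d)
def tri(c1,u1,c2,u2):
    X=cv2.triangulatePoints(P(c1),P(c2),np.array(u1,float).reshape(2,1),np.array(u2,float).reshape(2,1)); return (X[:3]/X[3]).ravel()
E
python3 - <<'E'
from h import *
s=r.sense(); print({k:np.round(v,3).tolist() for k,v in s.items()})
for n in ("top","side"):
    c=r.camera(n); cv2.imwrite(f"pics/{n}0.png",c["image"])
    print(n,np.round(c["camera_matrix"],1).tolist(),np.round(c["R"],3).tolist(),np.round(c["t"],1).tolist())
    for k in ("chest","objective","lid_pull","elbow_knob","stay_foot","post","bnc","clamp"):
        try: print(k,[(b["rect"],round(b["conf"],2)) for b in r.boxes_of(c,k)[:2]])
        except Exception as e: print(k,e)
E
```

```text
pics
{'time': 0.0, 'joints': [-1.264, 0.616, -0.013, 1.425, 0.008, 1.103, -0.04], 'joint_vel': [0.001, 0.0, -0.002, 0.002, 0.001, 0.001, -0.0], 'joint_torque': [0.0, -46.92, 0.259, -17.104, 0.01, 0.01, 0.0], 'tcp_pos': [212.688, 613.401, 230.125], 'ee_rot': [[-0.945, 0.328, -0.001], [0.328, 0.945, -0.002], [-0.0, -0.003, -1.0]], 'force': [-0.177, 0.179, -0.422], 'wrist_torque': [0.008, -0.014, 0.024], 'grasp_force': 0.0, 'width': 85.128}
top [[614.9, 0.0, 325.0], [0.0, 614.9, 237.3], [0.0, 0.0, 1.0]] [[0.006, -1.0, 0.001], [-0.986, -0.006, -0.169], [0.169, 0.0, -0.986]] [122.9, 512.3, 1490.8]
chest [([217.0, 173.2, 342.0, 289.9], 0.8), ([477.6, 208.7, 505.3, 246.8], 0.59)]
objective [([483.2, 262.6, 501.6, 277.6], 0.74), ([217.2, 176.3, 333.1, 289.8], 0.61)]
lid_pull [([213.7, 174.2, 335.7, 286.5], 0.63)]
elbow_knob [([326.6, 221.1, 341.3, 233.5], 0.56)]
stay_foot [([306.2, 194.0, 344.4, 234.9], 0.56)]
post [([214.6, 175.0, 343.8, 290.9], 0.58), ([468.0, 230.4, 482.2, 240.8], 0.43)]
bnc [([440.3, 210.2, 453.3, 218.9], 0.48), ([161.5, 251.1, 204.6, 282.9], 0.33)]
clamp [([474.5, 209.9, 504.9, 244.8], 0.92)]
side [[624.3, 0.0, 314.8], [0.0, 624.3, 245.8], [0.0, 0.0, 1.0]] [[0.999, 0.027, 0.017], [0.03, -0.621, -0.783], [-0.01, 0.783, -0.622]] [-498.8, 127.1, 1605.5]
chest [([275.4, 184.7, 373.8, 272.7], 0.91)]
objective [([277.3, 187.2, 374.2, 243.5], 0.71), ([279.1, 363.6, 289.3, 399.7], 0.68)]
lid_pull [([276.0, 183.4, 372.8, 243.8], 0.58)]
elbow_knob [([323.1, 237.1, 356.0, 266.2], 0.67)]
stay_foot [([321.5, 237.7, 361.2, 265.1], 0.67), ([275.2, 183.5, 376.3, 274.2], 0.32)]
post [([321.6, 356.7, 323.7, 380.3], 0.54)]
bnc [([273.9, 362.2, 290.0, 399.1], 0.27)]
clamp [([315.0, 389.0, 335.6, 400.7], 0.51)]
```

View pics/top0.png

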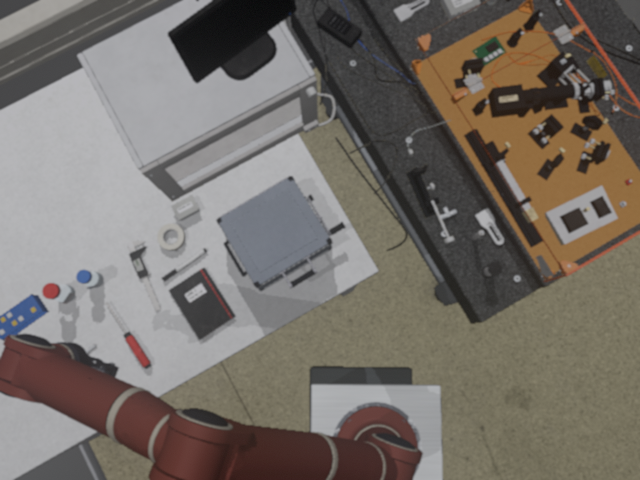

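View pics/side0.png

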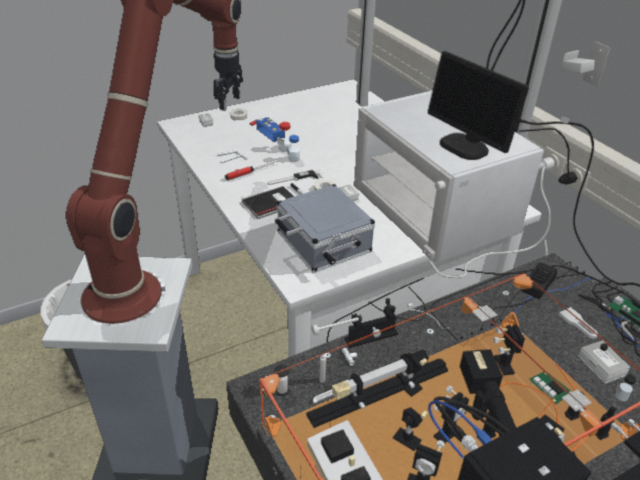

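```bash
python3 - <<'E'
import cv2,numpy as np
a=cv2.imread("pics/top0.png")[165:305,205:365];b=cv2.imread("pics/side0.png")[170:290,260:400]
z=np.zeros((600,800,3),np.uint8)
A=cv2.resize(a,(400,350),interpolation=cv2.INTER_CUBIC);B=cv2.resize(b,(400,343),interpolation=cv2.INTER_CUBIC)
z[:350,:400]=A;z[:343,400:]=B
c=cv2.imread("pics/top0.png")[190:300,420:530];d=cv2.imread("pics/side0.png")[340:420,260:360]
z[350:600,:250]=cv2.resize(c,(250,250),interpolation=cv2.INTER_CUBIC);z[350:600,300:612]=cv2.resize(d,(312,250),interpolation=cv2.INTER_CUBIC)
cv2.imwrite("pics/crop1.png",z)
E
```

```text
(no output)
```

View pics/crop1.png

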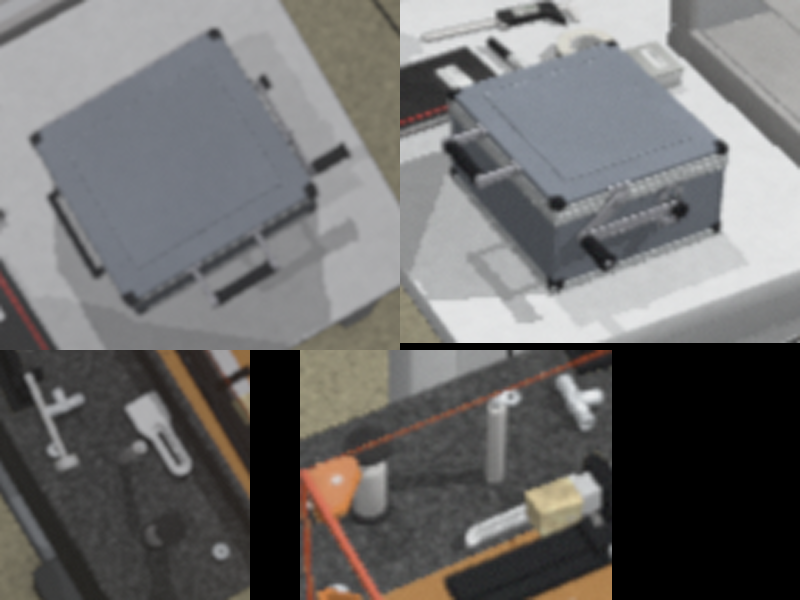

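```bash
cat > fit.py <<'E'
from h import *
from scipy.optimize import least_squares
T=r.camera("top");S=r.camera("side")
tp=np.array([(290.2,178.2),(219,219.8),(258.2,285.8),(329,241)])
sp=np.array([(372.7,221.8),(333.5,184.7),(277.5,204.3),(314.6,241)])
L=np.array([(95,-105),(95,105),(-95,105),(-95,-105)])
def W(p,q):
    q=np.atleast_2d(q).astype(float);c,s=np.cos(p[2]),np.sin(p[2]);return np.c_[q[:,:2]@np.array([[c,s],[-s,c]])+p[:2],q[:,2]]
L3=np.c_[L,np.full(4,109)]
f=lambda p:np.r_[(proj(T,W(p,L3))-tp).ravel(),(proj(S,W(p,L3))-sp).ravel()]
g=onz(T,tp.mean(0),109); R=least_squares(f,[g[0],g[1],-.5],loss="soft_l1"); p=R.x
print(p,np.round(R.fun,1))
np.save("chest.npy",p)
for n,q in dict(hinge=(95,0,95),pull=(-130,0,102),pocketL=(-48,50,12)).items(): print(n,W(p,q),proj(T,W(p,q)),proj(S,W(p,q)))
print("pull img",tri(T,(303,278),S,(260+63/2.857,170+160/2.857)))
print("knob img",tri(T,(337,228),S,(260+203/2.857,170+252/2.857)))
print("foot? side", (260+280/2.857,170+210/2.857))
print("obj",onz(T,(486.5,272.3),0),onz(S,(282.4,389),0),tri(T,(494,267),S,(282.4,369)))
for n,c in(("t",T),("s",S)):
  for k in("objective","pocket","elbow_knob","lid_pull"):
    try:
      for o in r.outline_of(c,k)[:2]:
        ys,xs=np.nonzero(o["mask"]);print(n,k,round(o["conf"],2),np.round(o["rect"]),xs.mean(),ys.mean())
    except Exception as e: print(e)
E
python3 fit.py
```

```text
[516.91475024 245.6173757    0.56176189] [ 1.7 -3.1 -1.9 -0.  -0.6  1.2  4.3 -0.4  1.7 -0.8 -0.1 -0.5 -1.4 -2.2
 -0.5  1.2]
hinge [[597.31495122 296.22179924  95.        ]] [[255.366675   198.62891956]] [[352.80333174 205.9241208 ]]
pull [[406.89342257 176.36921718 102.        ]] [[303.5319467  276.50229928]] [[282.95016644 227.17001325]]
pocketL [[449.65758367 262.36472012  12.        ]] [[270.9176618  263.22620899]] [[300.21190661 234.81506733]]
pull img [403.74727348 177.6091308  104.73315648]
knob img [534.84316577  96.935086    63.8058577 ]
foot? side (358.0049002450122, 243.50367518375919)
obj [ 431.33154381 -285.17772184    0.        ] [ 434.92808812 -283.48021519    0.        ] [ 436.24993573 -285.59101376   69.46701378]
t objective 0.65 [481. 264. 499. 278.] 490.6512605042017 269.8487394957983
t objective 0.37 [305. 192. 347. 236.] 327.25454545454545 220.9181818181818
t pocket 0.56 [218. 177. 346. 290.] 275.2228872396457 234.35001197031363
t elbow_knob 0.76 [320. 220. 343. 234.] 333.8378378378378 228.52702702702703
t lid_pull 0.92 [216. 175. 333. 287.] 274.19177893868573 233.1818806708826
t lid_pull 0.43 [471. 227. 485. 242.] 477.1162790697674 234.36046511627907
s objective 0.73 [273. 362. 290. 397.] 281.6860465116279 379.44767441860466
s pocket 0.81 [275. 184. 375. 272.] 324.4813513965546 227.00016725204884
s elbow_knob 0.68 [323. 238. 350. 265.] 332.78175895765474 250.49837133550488
s lid_pull 0.61 [274. 185. 376. 246.] 322.93169779760245 214.36855310844717
s lid_pull 0.31 [269. 171. 323. 185.] 299.5496453900709 175.57801418439718
```

step_arm(
  motion=[
    [1,0,0,0,0,0,1],
    [0,0,2.5,-4,-4.3,-1.5,1],
    [0,0,6.45,-10.9,-11.6,-2.5,1],
    [0,0,6.45,-10.9,-11.6,-2.5,1],
    [0,0,6.45,-10.9,-11.6,-2.5,1],
    [0,0,6.45,-10.9,-11.6,-2.5,1],
    [0,0,6.45,-10.9,-11.6,-2.5,1],
    [0,0,6.45,-10.9,-11.6,-2.5,1],
    [0,0,6.45,-10.9,-11.6,-2.5,1],
    [0,0,6.45,-10.9,-11.6,-2.5,1],
  ],
)

```text
time: 2.4
tcp_pos: [394.8, 206.7, 302.2]
ee_rot: [[-0.533, 0.846, 0.001], [0.846, 0.533, 0.001], [0.0, 0.001, -1.0]]
force: [0.2, 0.3, -0.2]
width: 85.1
grasp_force: 0.0
```

```bash
python3 - <<'E'
from h import *
p=np.load("chest.npy")
c=r.camera("wrist"); cv2.imwrite("pics/w1.png",c["image"]); np.savez("w1.npz",**{k:c[k] for k in("camera_matrix","R","t")})
print(c["camera_matrix"][0,0], -c["R"].T@c["t"], c["R"].round(2).tolist())
E
```

```text
337.52602728939286 [351.33391849 276.64046791 444.83682921] [[0.85, 0.53, 0.0], [0.51, -0.8, 0.32], [0.17, -0.27, -0.95]]
```

View pics/w1.png

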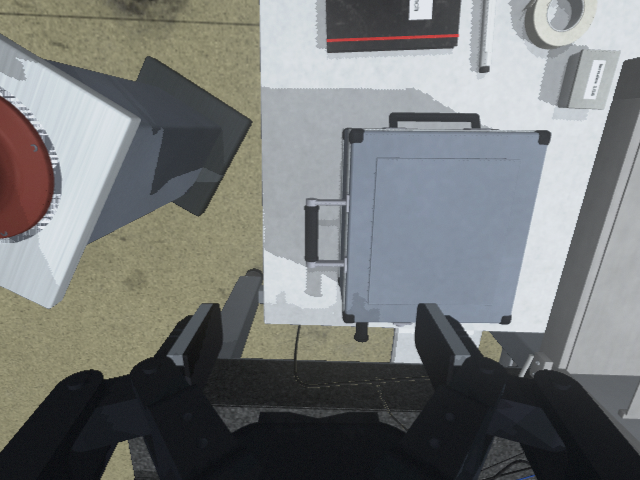

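```bash
cat > fit2.py <<'E'
from h import *
from scipy.optimize import least_squares
c=dict(np.load("w1.npz"))
tp=np.array([(511,323),(550,130),(345,129),(344,321)],float)
L=np.array([(95,-105),(95,105),(-95,105),(-95,-105)]);L3=np.c_[L,np.full(4,109)]
def W(p,q):
    q=np.atleast_2d(q).astype(float);k,s=np.cos(p[2]),np.sin(p[2]);return np.c_[q[:,:2]@np.array([[k,s],[-s,k]])+p[:2],q[:,2]]
if __name__=="__main__":
    R=least_squares(lambda p:(proj(c,W(p,L3))-tp).ravel(),[517,245,.56]);p=R.x;print(p,R.fun.round(1));np.save("chest.npy",p)
    for n,uv,z in(("pull",(312,233),106),("knob",(361,332),70)):
        X=onz(c,uv,z);k,s=np.cos(p[2]),np.sin(p[2]);d=X[:2]-p[:2];print(n,X,"chest",d@[k,s],d@[-s,k])
    print(proj(c,W(p,[(-130,0,102),(-130,34,102),(-130,-34,102)])),W(p,(-130,0,102)))
E
python3 fit2.py
```

```text
[513.69116085 251.85375129   0.56728064] [-1.3 -1.2 -1.4 -1.2  2.9  0.6 -0.5  1.5]
pull [403.16084901 183.25474068 106.        ] chest -130.07846638880847 1.5384000355579095
knob [532.91814646  93.49959042  70.        ] chest -68.87475025435207 -143.88184742215637
[[312.14796009 233.25013895]
 [311.83356534 201.86119594]
 [312.44410701 262.8172324 ]] [[404.05366967 181.99947063 102.        ]]
```

step_arm(
  motion=[
    [0,0,0,-0.84,-0.22,1.5,-0.44],
    [0,0,0,-0.84,-0.22,3,-0.44],
    [0,0,0,-0.84,-0.22,4.5,-0.44],
    [0,0,0,-0.84,-0.22,5.5,-0.44],
    [0,0,0,-0.84,-0.22,5.5,-0.44],
    [0,0,0,-0.84,-0.22,5.5,-0.44],
  ],
)

```text
time: 3.05
tcp_pos: [402.6, 184.0, 136.9]
ee_rot: [[-0.533, 0.846, 0.0], [0.846, 0.533, 0.0], [-0.0, 0.0, -1.0]]
force: [1.0, 0.5, 0.4]
width: 23.8
grasp_force: 0.0
```

```bash
python3 - <<'E'
from h import *
print(r.sense()["width"],r.sense()["tcp_pos"])
c=r.camera("wrist"); cv2.imwrite("pics/w2.png",c["image"])
E
```

```text
23.817670134826816 [402.58432759 184.02239798 136.92209444]
```

View pics/w2.png

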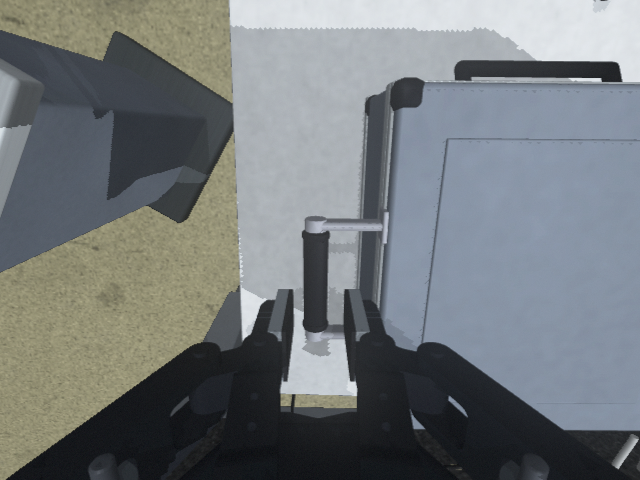

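step_arm(
  motion=[
    [0,0,0,0,-0.03,0.8,-0.44],
    [0,0,0,0,-0.03,1.6,-0.44],
    [0,0,0,0,-0.03,1.6,-0.44],
    [0,0,0,0,-0.03,1.6,-0.9],
    [0,0,0,0,-0.03,1.6,-0.9],
    [0,0,0,0,-0.03,1.6,-0.9],
    [0,0,0,0,-0.03,1.6,-0.9],
  ],
  squeeze=30,
)

```text
time: 3.8
tcp_pos: [401.2, 183.1, 89.6]
ee_rot: [[-0.532, 0.847, 0.0], [0.847, 0.532, 0.0], [0.0, 0.0, -1.0]]
force: [-2.5, -1.9, 7.4]
width: 12.4
grasp_force: 30.6
```

step_arm(
  motion=[
    [0,0,0,0,0.01,-0.37,-0.9],
    [0,0,0,0,0.06,-0.75,-0.9],
    [0,0,0,0,0.12,-1.1,-0.9],
    [0,0,0,0,0.2,-1.48,-0.9],
    [0,0,0,0,0.29,-1.84,-0.9],
    [0,0,0,0,0.4,-2.2,-0.9],
    [0,0,0,0,0.54,-2.56,-0.9],
    [0,0,0,0,0.68,-2.9,-0.9],
    [0,0,0,0.01,0.85,-3.24,-0.9],
    [0,0,0,0.01,1.03,-3.57,-0.9],
  ],
)

```text
time: 4.8
tcp_pos: [427.2, 199.2, 196.3]
ee_rot: [[-0.532, 0.847, -0.0], [0.847, 0.532, -0.001], [-0.001, -0.001, -1.0]]
force: [-0.7, -1.9, -1.3]
width: 13.1
grasp_force: 29.9
```

step_arm(
  motion=[
    [0,0,0,0,0.2,-0.32,-0.9],
    [0,0,0,0,0.41,-0.62,-0.9],
    [0,0,0,0,0.64,-0.92,-0.9],
    [0,0,0,0,0.88,-1.2,-0.9],
    [0,0,0,0,1.14,-1.48,-0.9],
    [0,0,0,0,1.41,-1.74,-0.9],
    [0,0,0,0.01,1.69,-1.98,-0.9],
    [0,0,0,0.01,1.99,-2.21,-0.9],
    [0,0,0,0.02,2.3,-2.43,-0.9],
    [0,0,0,0.02,2.61,-2.63,-0.9],
  ],
)

```text
time: 5.8
tcp_pos: [494.7, 240.9, 276.3]
ee_rot: [[-0.531, 0.847, 0.003], [0.847, 0.531, -0.001], [-0.003, 0.002, -1.0]]
force: [-0.6, -4.1, 3.0]
width: 12.6
grasp_force: 30.3
```

```bash
python3 - <<'E'
from h import *
p=np.load("chest.npy");s=r.sense();print(s["tcp_pos"],s["force"])
ims=[]
for n in("side","top"):
    c=r.camera(n); cv2.imwrite(f"pics/{n}2.png",c["image"])
    for k in("elbow_knob","stay_foot"):
        for o in r.outline_of(c,k)[:2]:
            ys,xs=np.nonzero(o["mask"]);print(n,k,round(o["conf"],2),np.round(o["rect"]),xs.mean(),ys.mean())
    # search window: predicted foot at chest (31,-135,65)
    from fit2 import W
    q=proj(c,W(p,[(31,-110,65),(31,-135,65),(31,-135,165),(-69,-135,65)]));print(q.round())
    u,v=q[2].astype(int); im=c["image"][max(0,v-50):v+60,max(0,u-70):u+70]; ims.append(cv2.resize(im,None,fx=4,fy=4,interpolation=cv2.INTER_CUBIC)); print("origin",max(0,u-70),max(0,v-50),im.shape)
cv2.imwrite("pics/crop2.png",ims[0])
E
```

```text
[494.72874292 240.89475057 276.2641172 ] [-0.58876606 -4.10751502  2.97478793]
side elbow_knob 0.75 [344. 204. 357. 244.] 350.6273764258555 222.5893536121673
side stay_foot 0.78 [344. 202. 360. 248.] 351.3169014084507 223.4718309859155
side stay_foot 0.44 [346. 205. 355. 242.] 350.77777777777777 222.22649572649573
[[354. 240.]
 [359. 245.]
 [361. 215.]
 [327. 257.]]
origin 291 165 (110, 140, 3)
top elbow_knob 0.54 [309. 193. 330. 204.] 320.9056603773585 198.66037735849056
top elbow_knob 0.53 [170. 197. 198. 219.] 184.55421686746988 208.20722891566265
top stay_foot 0.6 [306. 192. 332. 207.] 320.3095238095238 198.8154761904762
[[305. 201.]
 [314. 196.]
 [313. 186.]
 [335. 229.]]
origin 243 135 (110, 140, 3)
```

View pics/crop2.png

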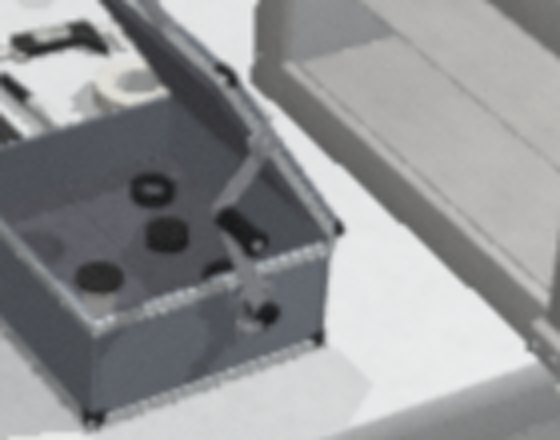

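```bash
cat > plane.py <<'E'
from h import *
p=np.load("chest.npy");k,s=np.cos(p[2]),np.sin(p[2])
def onplane(c,uv,y):
    o,d=ray(c,uv);n=np.array([-s,k,0]);q=np.r_[p[:2],0]
    X=o+d*((y-(o-q)@n)/(d@n));e=X-q;return np.array([e[0]*k+e[1]*s,X[2]])
def lidang(tcp,grip=13):
    e=tcp[:2]-p[:2];x=e[0]*k+e[1]*s;z=tcp[2]+grip
    return np.arctan2(z-95,95-x)-.031,np.hypot(95-x,z-95)
E
python3 - <<'E'
from plane import *
S=r.camera("side");o=np.array([291,165])
print(lidang(r.sense()["tcp_pos"]))
for n,uv,y in(("K",(240,228),-135),("Kin",(222,213),-117),("F",(266,313),-122),("F2",(248,318),-110),("A",(262,140),-108),("rimFR",(95,325),-105),("rimBR",(328,240),-105),("botBR",(318,338),-105)):
    print(n,onplane(S,o+np.array(uv)/4,y))
E
```

```text
(np.float64(0.9962857543756342), np.float64(226.66155530915063))
K [ -0.1759408  154.03129795]
Kin [ -2.34766946 155.41204433]
F [35.54694057 61.37018398]
F2 [29.57114904 51.14946844]
A [ 32.16525037 195.71981171]
rimFR [-90.01762614  88.72861527]
rimBR [96.23222752 89.74961757]
botBR [95.50892833  3.8628985 ]
```

step_arm(
  motion=[
    [0,0,0,0,0.33,-0.19,-0.9],
    [0,0,0,0,0.66,-0.35,-0.9],
    [0,0,0,0,1.0,-0.5,-0.9],
    [0,0,0,0.01,1.21,-0.59,-0.9],
    [0,0,0,0.01,1.36,-0.64,-0.9],
    [0,0,0,0.01,1.5,-0.69,-0.9],
    [0,0,0,0.01,1.5,-0.69,-0.9],
  ],
)

```text
time: 6.85
tcp_pos: [533.8, 265.0, 297.0]
ee_rot: [[-0.531, 0.847, 0.006], [0.847, 0.531, -0.001], [-0.004, 0.005, -1.0]]
force: [0.9, -4.2, 6.2]
width: 12.6
grasp_force: 30.6
```

```bash
cat > look.py <<'E'
from plane import *
import sys
se=r.sense();print(se["tcp_pos"],se["force"],lidang(se["tcp_pos"]))
f=se["force"];print("force chest x,y,z",f[0]*k+f[1]*s,-f[0]*s+f[1]*k,f[2])
c=r.camera("side")
for o in r.outline_of(c,"elbow_knob")[:1]:
    ys,xs=np.nonzero(o["mask"]);print(round(o["conf"],2),np.round(o["rect"]),xs.mean(),ys.mean())
im=c["image"][165:275,291:431];cv2.imwrite(sys.argv[1],cv2.resize(im,None,fx=4,fy=4,interpolation=cv2.INTER_CUBIC))
# black blob of knob
g=im.max(2)<45;g[:, :35]=0;g[:25]=0
n,l,st,ce=cv2.connectedComponentsWithStats(g.astype(np.uint8))
for i in range(1,n):
    if st[i,4]>8 : print("blob",st[i],ce[i].round(1),onplane(c,ce[i]+[291,165],-135).round(1))
E
python3 look.py pics/l1.png
```

```text
[533.82335427 265.04247584 296.97009546] [ 0.89069679 -4.19182167  6.22052152] (np.float64(1.221072940613135), np.float64(226.3709933549796))
force chest x,y,z -1.5012532724162386 -4.0138445753251855 6.22052151665163
0.57 [355. 197. 367. 241.] 358.40942028985506 218.0108695652174
blob [35 44  8  7 33] [38.6 47.2] [-67.5 208.8]
blob [65 47 12 11 55] [69.9 51.3] [ 30.1 161.3]
blob [37 56 10  7 47] [42.2 59.3] [-55.  166.8]
blob [52 66  6  2  9] [54.3 66.4] [-16.2 129.5]
blob [65 77  4  4 13] [66.6 78.4] [26.3 73.4]
```

step_arm(
  motion=[
    [0,0,0,-0.02,0.08,-0.05,-0.9],
    [0,0,0,-0.04,0.15,-0.09,-0.9],
    [0,0,0,-0.05,0.22,-0.12,-0.9],
    [0,0,0,-0.05,0.29,-0.14,-0.9],
    [0,0,0,-0.05,0.36,-0.16,-0.9],
    [0,0,0,-0.05,0.36,-0.16,-0.9],
  ],
)

```text
time: 7.55
tcp_pos: [542.4, 270.4, 300.0]
ee_rot: [[-0.532, 0.847, 0.002], [0.847, 0.532, -0.001], [-0.002, 0.001, -1.0]]
force: [2.7, -3.9, 2.8]
width: 12.5
grasp_force: 30.3
```

```bash
python3 look.py pics/l2.png
```

```text
[542.35514893 270.38390006 300.03944908] [ 2.71132243 -3.94337432  2.81966275] (np.float64(1.2675629284170262), np.float64(226.37625833916687))
force chest x,y,z 0.16770009848405287 -4.782608813961538 2.8196627507951613
0.65 [355. 194. 370. 241.] 360.3333333333333 217.14232209737827
blob [35 44  8  7 33] [38.6 47.2] [-67.5 208.8]
blob [68 46 11 11 49] [72.5 50.4] [ 38.3 161.5]
blob [37 57 10  6 31] [42.  60.3] [-55.5 163.7]
blob [52 65  6  3  9] [54.4 66.2] [-15.9 130.1]
blob [65 77  4  4 13] [66.6 78.4] [26.3 73.4]
```

step_arm(
  motion=[
    [0,0,0,-0.02,0.07,-0.02,-0.9],
    [0,0,0,-0.04,0.14,-0.04,-0.9],
    [0,0,0,-0.04,0.21,-0.06,-0.9],
    [0,0,0,-0.04,0.27,-0.08,-0.9],
    [0,0,0,-0.04,0.27,-0.08,-0.9],
  ],
)

```text
time: 8.15
tcp_pos: [549.1, 274.5, 302.1]
ee_rot: [[-0.533, 0.846, 0.001], [0.846, 0.533, 0.0], [-0.0, 0.001, -1.0]]
force: [2.9, -1.8, -0.3]
width: 12.8
grasp_force: 30.1
```

```bash
python3 look.py pics/l3.png
```

```text
[549.13550777 274.5068204  302.111103  ] [ 2.85992795 -1.80425407 -0.31626661] (np.float64(1.3037857920881775), np.float64(226.38687570990567))
force chest x,y,z 1.4424650369289798 -3.0584007664616815 -0.31626661448945387
0.51 [356. 193. 370. 243.] 362.1190476190476 215.43537414965985
blob [35 44  8  7 32] [38.7 47.2] [-67.2 208.3]
blob [70 45 11 11 49] [75.  49.4] [ 46.2 161.8]
blob [37 59 10  4 30] [41.7 60.5] [-56.5 163.5]
blob [52 66  6  2  9] [54.3 66.4] [-16.2 129.5]
blob [65 77  4  4 13] [66.6 78.4] [26.3 73.4]
```

step_arm(
  motion=[
    [0,0,0,-0.02,0.05,-0.01,-0.9],
    [0,0,0,-0.03,0.09,-0.02,-0.9],
    [0,0,0,-0.03,0.13,-0.03,-0.9],
    [0,0,0,-0.03,0.13,-0.03,-0.9],
  ],
)

```text
time: 8.65
tcp_pos: [551.9, 276.2, 302.9]
ee_rot: [[-0.533, 0.846, -0.001], [0.846, 0.533, 0.0], [0.001, -0.001, -1.0]]
force: [1.7, -1.5, -0.8]
width: 13.0
grasp_force: 29.9
```

```bash
python3 look.py pics/l4.png
```

```text
[551.93516554 276.19326212 302.88579433] [ 1.67286352 -1.46624459 -0.76978393] (np.float64(1.3186179637860338), np.float64(226.40100937334668))
force chest x,y,z 0.6229622910189426 -2.1354773521335146 -0.7697839276665184
0.78 [355. 198. 376. 241.] 364.7923322683706 219.18530351437698
blob [35 44  8  7 33] [38.6 47.2] [-67.5 208.8]
blob [75 45  9 10 43] [79.2 48.8] [ 59.8 158.8]
blob [37 58 10  5 32] [41.8 60.3] [-56.3 163.9]
blob [52 66  6  3  9] [54.  66.6] [-17.3 129.5]
blob [65 77  4  4 13] [66.6 78.4] [26.3 73.4]
```

step_arm(
  motion=[
    [0,0,0,0,0,0,-0.5],
    [0,0,0,0,-0.03,0,-0.4],
    [0,0,0,0,-0.03,0,-0.4],
    [0,0,0,0,-0.03,0,-0.4],
  ],
)

```text
time: 9.15
tcp_pos: [551.3, 275.4, 303.4]
ee_rot: [[-0.533, 0.846, -0.001], [0.846, 0.533, 0.001], [0.001, -0.0, -1.0]]
force: [0.4, -0.0, -0.2]
width: 25.7
grasp_force: 0.0
```

```bash
python3 look.py pics/l5.png
```

```text
[551.25628285 275.42059875 303.42478874] [ 0.42391645 -0.0212452  -0.19979908] (np.float64(1.3148960010179411), np.float64(227.1451345367579))
force chest x,y,z 0.3461005237521418 -0.24570498972117072 -0.19979907971430666
0.82 [357. 198. 377. 238.] 365.4173228346457 216.7244094488189
blob [35 44  8  7 33] [38.6 47.2] [-67.5 208.8]
blob [75 45  9 10 43] [79.2 48.8] [ 59.8 158.8]
blob [37 58 10  5 29] [41.3 60.5] [-57.6 163.9]
blob [65 77  4  4 12] [66.6 78.2] [26.1 73.9]
```

View pics/l5.png

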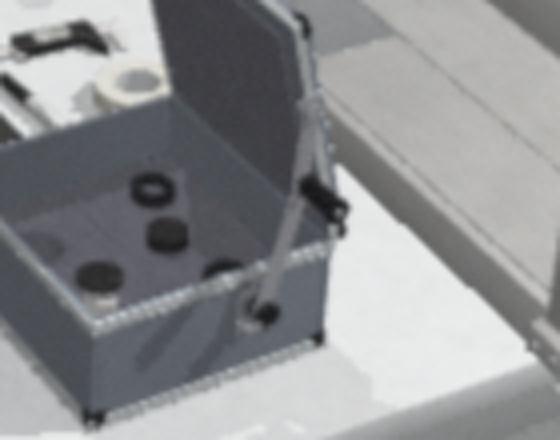

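step_arm(
  motion=[
    [0,0,0,0,0,-1.2,-0.4],
    [0,0,0,0,0,-2.5,0.0],
    [0,0,0,0,-1.2,-2.5,0.5],
    [0,0,0,0,-2.6,-2.5,1],
    [0,0,0,0,-3.2,-2.0,1],
    [0,0,0,0,-3.2,-2.0,1],
  ],
)

```text
time: 9.85
tcp_pos: [467.6, 222.0, 362.7]
ee_rot: [[-0.532, 0.847, -0.004], [0.847, 0.532, -0.001], [0.001, -0.004, -1.0]]
force: [1.4, 0.8, 0.6]
width: 85.1
grasp_force: 0.0
```

```bash
python3 - <<'E'
from h import *
c=r.camera("wrist"); cv2.imwrite("pics/w3.png",c["image"]); np.savez("w3.npz",**{k:c[k] for k in("camera_matrix","R","t")})
from fit2 import W
p=np.load("chest.npy");print(proj(c,W(p,[(-95,-105,95),(-95,105,95),(95,105,95),(95,-105,95)])).round(0).tolist())
c2=r.camera("side")
for c,n in((c,"pocket"),(c2,"elbow_knob")):
  print(n,[(o["rect"],o["conf"]) for o in r.boxes_of(c,n)[:2]])
E
```

```text
[[289.0, 275.0], [282.0, 105.0], [451.0, 104.0], [432.0, 274.0]]
pocket [([281.3, 88.4, 508.1, 342.4], 0.85)]
elbow_knob [([356.0, 199.8, 375.6, 241.5], 0.84)]
```

View pics/w3.png

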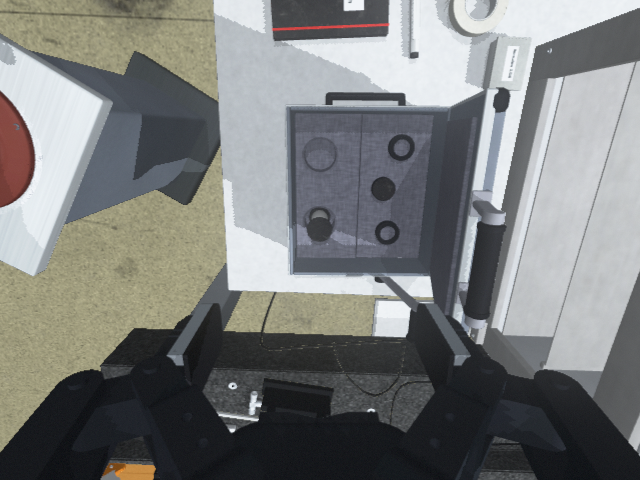

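```bash
python3 - <<'E'
from h import *
p=np.load("chest.npy");k,s=np.cos(p[2]),np.sin(p[2])
c=dict(np.load("w3.npz"))
def ch(X): d=X[:2]-p[:2]; return (d@[k,s]).round(1),(d@[-s,k]).round(1)
im=cv2.imread("pics/w3.png");g=cv2.cvtColor(im,6)[125:185,290:350]
G=cv2.resize(g,None,fx=4,fy=4,interpolation=cv2.INTER_CUBIC);cs=cv2.HoughCircles(cv2.GaussianBlur(G,(5,5),1),cv2.HOUGH_GRADIENT,1,40,param1=60,param2=15,minRadius=50,maxRadius=80)
print(None if cs is None else (cs[0][:4]/4+[290,125,0]))
for n,uv,z in(("pocket",(320,154),45),("rimFL",(288,106),95),("rimFR",(291,275),95),("rimBL",(447,107),95),("objR",(319,230),80),("divider",(358,120),45),("div2",(360,240),45),("floorFL",(296,114),45),("floorFR",(297,262),45)):
    X=onz(c,uv,z);print(n,X.round(1),ch(X))
print(-c["R"].T@c["t"])
E
```

```text
[[320.375      156.875       15.02499962]]
pocket [443.9 263.4  45. ] (np.float64(-52.6), np.float64(47.2))
rimFL [382.9 291.9  95. ] (np.float64(-88.8), np.float64(104.1))
rimFR [492.8 113.7  95. ] (np.float64(-91.8), np.float64(-105.3))
rimBL [535.9 387.   95. ] (np.float64(91.4), np.float64(102.0))
objR [493.4 182.6  80. ] (np.float64(-54.3), np.float64(-47.5))
divider [462.6 325.4  45. ] (np.float64(-3.6), np.float64(89.5))
div2 [556.9 192.3  45. ] (np.float64(4.5), np.float64(-73.4))
floorFL [391.3 289.1  45. ] (np.float64(-83.2), np.float64(97.2))
floorFR [497.9 114.7  45. ] (np.float64(-87.0), np.float64(-107.2))
[424.92729058 292.19842247 505.38066574]
```

step_arm(
  motion=[
    [0,0,0,-2.7,-2,0,1],
    [0,0,0,-13.7,-9.94,3,1],
    [0,0,0,-13.7,-9.94,3,1],
    [0,0,0,-13.7,-9.94,4,1],
    [0,0,0,-13.7,-9.94,4.5,1],
    [0,0,0,-13.7,-9.94,4.5,1],
    [0,0,0,-13.7,-9.94,4.5,1],
    [0,0,0,-13.7,-9.94,4.5,1],
    [0,0,0,-13.7,-9.94,4.5,1],
    [0,0,0,-13.7,-9.94,4.5,1],
  ],
)

```text
time: 11.05
tcp_pos: [440.1, -258.8, 236.5]
ee_rot: [[-0.534, 0.846, 0.001], [0.846, 0.534, -0.001], [-0.002, 0.001, -1.0]]
force: [1.3, 0.1, 0.2]
width: 85.5
grasp_force: 0.0
```

step_arm(
  motion=[
    [0,0,0,0,0,0,0.7],
    [0,0,0,0,0,0,0.7],
    [0,0,0,0,0,0,0.7],
  ],
)

```text
time: 11.35
tcp_pos: [440.0, -255.4, 237.0]
ee_rot: [[-0.535, 0.845, 0.001], [0.845, 0.535, 0.0], [0.0, 0.001, -1.0]]
force: [0.4, 0.2, 1.3]
width: 72.8
grasp_force: 0.0
```

```bash
python3 - <<'E'
from h import *
print(r.sense()["tcp_pos"],r.sense()["joints"])
c=r.camera("wrist"); cv2.imwrite("pics/w4.png",c["image"])
np.savez("w4.npz",**{k:c[k] for k in("camera_matrix","R","t")})
print(proj(c,[(434,-285,0),(434,-285,68)]))
for o in r.outline_of(c,"objective")[:3]:
    ys,xs=np.nonzero(o["mask"]);print(o["conf"],o["rect"],xs.mean(),ys.mean())
    u=(o["rect"][0]+o["rect"][2])/2
E
```

```text
[ 440.02052606 -255.44629091  236.95201269] [ 0.1591686   0.41825175  0.46621366  1.82819077 -0.22752856  0.94766354
  1.28837905]
[[299.41534333 220.34386577]
 [295.7814489  238.84566789]]
0.79 [277.7, 206.4, 313.2, 251.7] 296.1851556264964 230.9098164405427
```

View pics/w4.png

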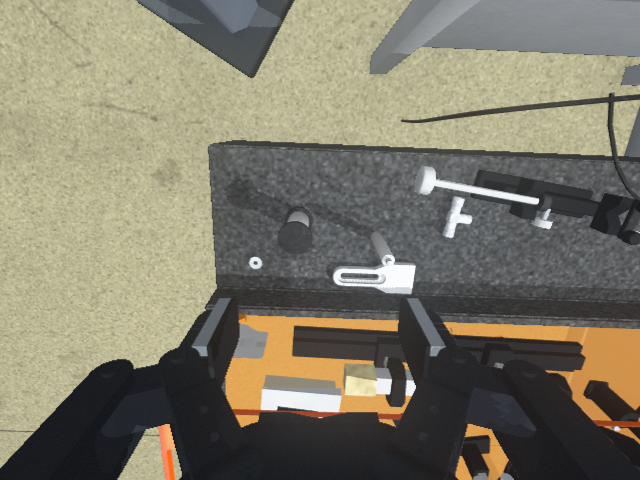

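step_arm(
  motion=[
    [0,0,0,-0.6,-0.69,1.5,0.5],
    [0,0,0,-0.6,-0.69,3,0.5],
    [0,0,0,-0.6,-0.69,4.3,0.5],
    [0,0,0,-0.6,-0.69,4.6,0.5],
    [0,0,0,-0.6,-0.69,4.6,0.5],
  ],
)

```text
time: 11.95
tcp_pos: [431.0, -281.4, 98.5]
ee_rot: [[-0.534, 0.845, -0.002], [0.845, 0.534, 0.001], [0.002, -0.001, -1.0]]
force: [0.1, 0.1, 0.3]
width: 64.0
grasp_force: 0.0
```

```bash
python3 - <<'E'
from h import *
s=r.sense();print(s["tcp_pos"],s["width"])
c=r.camera("wrist"); cv2.imwrite("pics/w5.png",c["image"])
for o in r.outline_of(c,"objective")[:3]:
    print(o["conf"],o["rect"])
    m=o["mask"];ys,xs=np.nonzero(m)
    # top face: bottom edge half-circle
    w=o["rect"][2]-o["rect"][0];print("face c",onz(c,((o["rect"][0]+o["rect"][2])/2,o["rect"][3]-w*.47),68))
c4=dict(np.load("w4.npz"));print(onz(c4,(295.4,234.5),68))
E
```

```text
[ 431.02001708 -281.42574117   98.49811121] 63.98053345815925
0.59 [287.7, 226.4, 346.5, 312.1]
face c [ 432.54225709 -283.61773045   68.        ]
[ 431.38789236 -281.39897403   68.        ]
```

step_arm(
  motion=[
    [0,0,0,-0.04,0,1.0,0.5],
    [0,0,0,-0.04,0,1.9,0.5],
    [0,0,0,-0.04,0,1.9,0.0],
    [0,0,0,-0.04,0,1.9,-0.5],
    [0,0,0,-0.04,0,1.9,-0.5],
    [0,0,0,-0.04,0,1.9,-0.5],
    [0,0,0,-0.04,0,1.9,-0.5],
  ],
  squeeze=40,
)

```text
time: 12.75
tcp_pos: [432.6, -284.6, 43.8]
ee_rot: [[-0.532, 0.846, 0.003], [0.846, 0.532, -0.002], [-0.004, 0.002, -1.0]]
force: [-0.5, 0.8, 7.3]
width: 33.4
grasp_force: 40.6
```

step_arm(
  motion=[
    [0,0,0,0,0,-0.4,-0.5],
    [0,0,0,0,0,-1.6,-0.5],
    [0,0,0,0.5,0.4,-3.2,-0.5],
    [0,0,-1.2,2.1,1.4,-4.6,-0.5],
    [0,0,-2.6,3.5,2.3,-5.5,-0.5],
    [0,0,-4,4.9,3.2,-6,-0.5],
    [0,0,-5.4,6.2,4.1,-6.2,-0.5],
    [0,0,-6.8,7.5,5,-6.3,-0.5],
    [0,0,-8.2,8.8,5.8,-6.3,-0.5],
    [0,0,-9.6,10.1,6.6,-6.3,-0.5],
  ],
)

```text
time: 13.75
tcp_pos: [437.1, 63.9, 232.0]
ee_rot: [[-1.0, -0.002, 0.002], [-0.002, 1.0, -0.0], [-0.002, -0.0, -1.0]]
force: [1.1, -0.5, -1.8]
width: 34.0
grasp_force: 40.2
```

step_arm(
  motion=[
    [0,0,-1.4,-0.1,1.3,0,-0.5],
    [0,0,-2.8,-0.2,2.7,0,-0.5],
    [0,0,-4,-0.23,4.1,0,-0.5],
    [0,0,-5.2,-0.23,5.5,0,-0.5],
    [0,0,-5.4,-0.23,6.4,0.3,-0.5],
    [0,0,-5.4,-0.23,6.65,0.7,-0.5],
    [0,0,-5.4,-0.23,6.65,0.7,-0.5],
    [0,0,-5.4,-0.23,6.65,0.7,-0.5],
  ],
)

```text
time: 14.55
tcp_pos: [445.2, 259.3, 209.5]
ee_rot: [[-0.848, -0.53, -0.001], [-0.53, 0.848, -0.003], [0.002, -0.002, -1.0]]
force: [-0.0, -1.1, -0.5]
width: 33.8
grasp_force: 40.3
```

```bash
python3 - <<'E'
from h import *
s=r.sense();print(s["tcp_pos"],s["ee_rot"].round(3).tolist(),s["joints"].round(2))
c=r.camera("wrist"); cv2.imwrite("pics/w6.png",c["image"]);np.savez("w6.npz",**{k:c[k] for k in("camera_matrix","R","t")})
from fit2 import W
p=np.load("chest.npy")
print(proj(c,W(p,[(-53,48,45),(-54,-47.5,80),(-95,-105,95),(-95,105,95)])).round(1).tolist())
for k in("objective",):
    for o in r.boxes_of(c,k)[:3]: print(o)
E
```

```text
[445.21897221 259.33822439 209.49694968] [[-0.848, -0.53, -0.001], [-0.53, 0.848, -0.003], [0.002, -0.002, -1.0]] [-0.56  0.43 -0.02  1.84  0.01  0.87  1.55]
[[322.5, 217.7], [209.4, 227.9], [122.1, 182.3], [398.0, 180.5]]
{'rect': [277.3, 245.5, 358.2, 371.2], 'conf': 0.87}
{'rect': [26.9, 167.9, 405.5, 479.6], 'conf': 0.34}
```

View pics/w6.png

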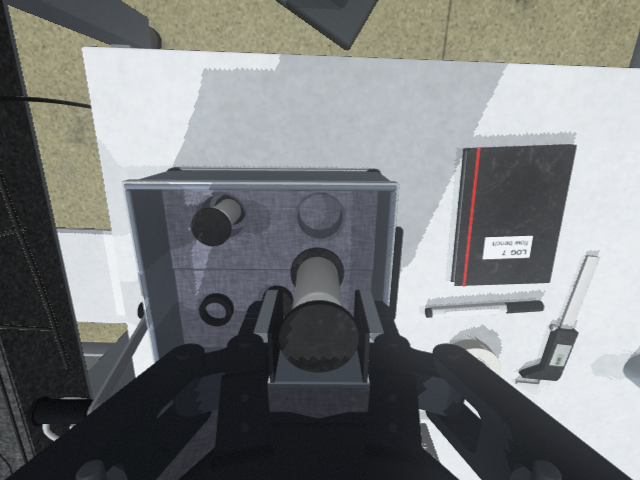

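```bash
python3 - <<'E'
from h import *
from fit2 import W
p=np.load("chest.npy");k,s=np.cos(p[2]),np.sin(p[2])
def ch(X): d=X[:2]-p[:2]; return (d@[k,s]).round(1),(d@[-s,k]).round(1)
c=dict(np.load("w6.npz"));im=cv2.imread("pics/w6.png")
g=cv2.cvtColor(im,6)[180:245,285:360];G=cv2.GaussianBlur(cv2.resize(g,None,fx=4,fy=4,interpolation=cv2.INTER_CUBIC),(7,7),2)
for p2 in(30,20,12):
    cs=cv2.HoughCircles(G,cv2.HOUGH_GRADIENT,1,60,param1=40,param2=p2,minRadius=70,maxRadius=110)
    if cs is not None:
        print(p2,[((x/4+285),(y/4+180),rr/4,ch(onz(c,(x/4+285,y/4+180),45))) for x,y,rr in cs[0][:3]]);break
print("manual",ch(onz(c,(320.5,215),45)))
print("tcp",ch(np.array([445.2,259.3,0])),"top",proj(c,[(445.2,259.3,165.7+68),(445.2,259.3,165.7)]))
print("base dark ellipse px",ch(onz(c,(317.5,272),165.7)))
print("rims",[ch(onz(c,uv,95)) for uv in((124,183),(397,183),(260,183))])
E
```

```text
20 [(np.float32(317.875), np.float32(209.875), np.float32(18.85), (np.float64(-60.6), np.float64(43.7)))]
manual (np.float64(-55.6), np.float64(46.2))
tcp (np.float64(-53.8), np.float64(43.1)) top [[315.25784307 334.08578055]
 [316.3654369  267.98710999]]
base dark ellipse px (np.float64(-51.1), np.float64(43.7))
rims [(np.float64(-94.5), np.float64(-103.7)), (np.float64(-93.1), np.float64(104.3)), (np.float64(-93.8), np.float64(0.0))]
```

step_arm(
  motion=[
    [0,0,0,0.06,0.107,1.2,-0.5],
    [0,0,0,0.06,0.107,2.4,-0.5],
    [0,0,0,0.06,0.107,3.2,-0.5],
    [0,0,0,0.06,0.107,3.7,-0.5],
    [0,0,0,0.06,0.107,3.9,-0.5],
    [0,0,0,0.06,0.107,4.05,-0.5],
    [0,0,0,0.06,0.107,4.05,-0.5],
  ],
)

```text
time: 15.35
tcp_pos: [442.6, 263.1, 88.6]
ee_rot: [[-0.847, -0.532, 0.001], [-0.532, 0.847, 0.0], [-0.001, -0.0, -1.0]]
force: [0.0, -0.1, -1.2]
width: 33.5
grasp_force: 40.4
```

```bash
python3 - <<'E'
from plane import *
se=r.sense();d=se["tcp_pos"][:2]-p[:2];print(d@[k,s],d@[-s,k],se["tcp_pos"][2],se["force"],se["wrist_torque"])
E
```

```text
-53.89100899765693 47.63235455516381 88.64888611125428 [ 0.01968375 -0.06607247 -1.22647201] [-0.00495968  0.03544919 -0.0023071 ]
```

step_arm(
  motion=[
    [0,0,0,0.04,-0.035,0.0,-0.5],
    [0,0,0,0.04,-0.035,0.15,-0.5],
    [0,0,0,0.04,-0.035,0.3,-0.5],
    [0,0,0,0.04,-0.035,0.4,-0.5],
    [0,0,0,0.04,-0.035,0.4,-0.5],
  ],
)

```text
time: 15.85
tcp_pos: [441.3, 261.7, 75.7]
ee_rot: [[-0.846, -0.533, -0.001], [-0.533, 0.846, -0.001], [0.001, 0.0, -1.0]]
force: [-0.9, -0.4, -1.8]
width: 33.8
grasp_force: 40.4
```

step_arm(
  motion=[
    [0,0,0,0,0,0.15,-0.5],
    [0,0,0,0,0,0.3,-0.5],
    [0,0,0,0,0,0.42,-0.5],
    [0,0,0,0,0,0.53,-0.5],
    [0,0,0,0,0,0.53,-0.5],
  ],
)

```text
time: 16.35
tcp_pos: [441.3, 261.7, 59.7]
ee_rot: [[-0.846, -0.533, -0.001], [-0.533, 0.846, -0.001], [0.001, -0.0, -1.0]]
force: [-0.5, -0.3, -1.0]
width: 33.8
grasp_force: 40.4
```

step_arm(
  motion=[
    [0,0,0,0,0,0.05,-0.5],
    [0,0,0,0,0,0.09,-0.5],
    [0,0,0,0,0,0.12,-0.5],
    [0,0,0,0,0,0.12,-0.5],
  ],
)

```text
time: 16.75
tcp_pos: [441.6, 261.9, 56.7]
ee_rot: [[-0.846, -0.533, -0.0], [-0.533, 0.846, -0.0], [0.0, -0.0, -1.0]]
force: [-0.8, 0.6, -2.3]
width: 33.8
grasp_force: 40.4
```

step_arm(
  motion=[
    [0,0,0,0,0,0.03,-0.5],
    [0,0,0,0,0,0.06,-0.5],
    [0,0,0,0,0,0.06,-0.5],
  ],
)

```text
time: 17.05
tcp_pos: [441.9, 262.0, 55.9]
ee_rot: [[-0.846, -0.532, 0.001], [-0.532, 0.846, 0.0], [-0.001, -0.0, -1.0]]
force: [-1.0, -1.0, 5.3]
width: 34.1
grasp_force: 41.2
```

step_arm(
  motion=[
    [0,0,0,0,0,0,-0.1],
    [0,0,0,0,0,0,0.15],
    [0,0,0,0,0,0,0.15],
    [0,0,0,0,0,-0.3,0.15],
    [0,0,0,0,0,-1,0.15],
    [0,0,0,0,0,-2.2,0.15],
    [0,0,0,0,0,-3.8,0.15],
    [0,0,0,0,0,-5.4,0.15],
  ],
)

```text
time: 17.85
tcp_pos: [441.1, 261.6, 218.9]
ee_rot: [[-0.846, -0.533, -0.001], [-0.533, 0.846, -0.0], [0.001, 0.0, -1.0]]
force: [1.1, 0.7, -0.5]
width: 49.7
grasp_force: 0.0
```

```bash
python3 - <<'E'
from plane import *
se=r.sense();print(se["tcp_pos"],se["force"],se["width"])
c=r.camera("wrist");cv2.imwrite("pics/w7.png",c["image"])
for o in r.boxes_of(c,"objective")[:4]: print(o)
from fit2 import W
print(proj(c,W(p,[(-55,46.3,12),(-55,46.3,80),(-55,-46,80)])).round(1).tolist())
im=c["image"]; 
g=(im.max(2)<50).astype(np.uint8)
q=proj(c,W(p,[(-55,46.3,80)]))[0].astype(int);n,l,st,ce=cv2.connectedComponentsWithStats(g)
for i in range(1,n):
    if 150<st[i,4]<3000: print(st[i],ce[i].round(1))
import os;os.system("python3 look.py pics/l6.png")
E
```

```text
[445.40843988 264.23091312 224.13044938] [0.57331033 0.55007298 0.24773031] (np.float64(0.7411864582399642), np.float64(203.7118908888682))
force chest x,y,z 0.7790866102821448 0.15584954521946193 0.24773031072686902
0.63 [358. 198. 376. 241.] 365.6727272727273 216.5381818181818
blob [35 44  8  7 33] [38.6 47.2] [-67.5 208.8]
blob [75 45  9 10 43] [79.2 48.8] [ 59.8 158.8]
blob [37 58 10  5 31] [41.6 60.4] [-56.8 163.9]
blob [65 77  4  4 12] [66.6 78.2] [26.1 73.9]
[441.13814709 261.59397841 218.90377946] [ 1.14674114  0.72591823 -0.51604948] 49.665602535274324
{'rect': [298.7, 194.3, 336.8, 247.5], 'conf': 0.96}
[[316.2, 207.4], [315.8, 225.3], [209.5, 225.8]]
[191 211  38  33 640] [210.8 229.1]
[371 298  20  87 816] [379.5 337. ]
[311 300  30  32 501] [325.4 315. ]
```

```bash
cat > go.py <<'E'
from plane import *
from scipy.spatial.transform import Rotation as Ro
cx=np.array([k,s,0]);cy=np.array([-s,k,0]);ez=np.array([0,0,1.])
def knobR(t):
    t=np.radians(t);z=np.sin(t)*cy-np.cos(t)*ez;x=np.cos(t)*cy+np.sin(t)*ez;return np.c_[x,np.cross(z,x),z]
def w(q): return np.r_[p[:2],0]+q[0]*cx+q[1]*cy+q[2]*ez
def c2(X): d=X-np.r_[p[:2],0]; return np.array([d@cx,d@cy,X[2]])
def units(tcp,R,se=None):
    se=se or r.sense();R0=se["ee_rot"];return np.r_[Ro.from_matrix(R0.T@R).as_rotvec()/np.radians(6),R0.T@(tcp-se["tcp_pos"])/30].round(2)
E
python3 - <<'E'
from go import *
R=knobR(30);print(R.round(2))
print(units(w((-55,-180,270)),knobR(0)))
print(units(w((60,-173.5,222.5)),R))
E
```

```text
[[-0.47  0.84 -0.27]
 [ 0.73  0.54  0.42]
 [ 0.5   0.   -0.87]]
[ 0.02  0.02 14.95 -0.05 -7.57 -1.72]
[-3.88  3.95 14.58 -3.87 -7.33 -0.12]
```

step_arm(
  motion=[
    [0,0,1.4,0,-0.5,-0.6,0],
    [0,0,2.8,0,-1.5,-1.2,0],
    [0,0,4.2,0,-2.6,-1.7,0],
    [0,0,5.6,-0.05,-3.7,-1.7,0],
    [0,0,7,-0.05,-4.8,-1.7,0],
    [0,0,8.4,-0.05,-5.8,-1.7,0],
    [0,0,9.8,-0.05,-6.7,-1.7,0],
    [0,0,11.2,-0.05,-7.3,-1.7,-0.1],
    [0,0,12.6,-0.05,-7.57,-1.7,-0.15],
    [0,0,14,-0.05,-7.57,-1.7,-0.15],
  ],
)

```text
time: 19.05
tcp_pos: [563.2, 68.2, 265.7]
ee_rot: [[-0.61, 0.792, -0.004], [0.792, 0.61, -0.002], [0.001, -0.005, -1.0]]
force: [-0.0, -0.0, -0.4]
width: 36.5
grasp_force: 0.0
```

```bash
python3 - <<'E'
from go import *
se=r.sense();print(c2(se["tcp_pos"]),se["joints"].round(2),se["width"])
print(units(w((-20,-185,260)),knobR(20)))
print(units(w((60,-175,225)),knobR(30)))
E
```

```text
[ -56.90133679 -181.52446618  265.69290752] [-0.42  0.48  0.4   1.62 -0.2   1.09  0.69] 36.51081704874495
[-0.19  3.33  0.84 -0.23  1.22  0.18]
[-0.27  4.99  0.82 -0.13  3.91  1.34]
```

step_arm(
  motion=[
    [0,1.2,0.84,-0.2,0.5,0,-0.15],
    [-0.1,2.4,0.84,-0.23,1.2,0.1,-0.15],
    [-0.2,3.6,0.84,-0.2,2.4,0.5,-0.15],
    [-0.27,5,0.82,-0.13,3.5,1,-0.15],
    [-0.27,5,0.82,-0.13,3.91,1.34,-0.15],
    [-0.27,5,0.82,-0.13,3.91,1.34,-0.15],
    [-0.27,5,0.82,-0.13,3.91,1.34,-0.15],
  ],
)

```text
time: 19.75
tcp_pos: [657.5, 140.7, 227.7]
ee_rot: [[-0.475, 0.837, -0.271], [0.724, 0.547, 0.421], [0.501, 0.004, -0.865]]
force: [-0.2, 0.6, 0.3]
width: 36.1
grasp_force: 0.0
```

```bash
python3 - <<'E'
from go import *
se=r.sense();print(c2(se["tcp_pos"]),se["ee_rot"].round(2).tolist(),se["joints"].round(2),se["force"])
c=r.camera("wrist");cv2.imwrite("pics/w8.png",c["image"])
from h import proj
for o in r.outline_of(c,"elbow_knob")[:3]:
    ys,xs=np.nonzero(o["mask"]);print(o["conf"],o["rect"],xs.mean(),ys.mean())
G=[(60,-116.5,161),(60,-135,161),(60,-153.5,161),(31,-115,65)]
print(proj(c,[w(g) for g in G]).round(1).tolist())
u,v=proj(c,[w(G[1])])[0].astype(int)
g=(c["image"].max(2)<45).astype(np.uint8);n,l,st,ce=cv2.connectedComponentsWithStats(g)
for i in range(1,n):
    if 60<st[i,4] : print(st[i],ce[i].round(1))
# coarse ascii-free: gray patch
im=cv2.cvtColor(c["image"],6);pt=cv2.resize(im[v-60:v+61,u-60:u+61],(24,24),interpolation=cv2.INTER_AREA);print(u,v);print("\n".join(" ".join("%3d"%x for x in row) for row in pt))
E
```

```text
[  61.54521712 -171.06466834  227.69617056] [[-0.47, 0.84, -0.27], [0.72, 0.55, 0.42], [0.5, 0.0, -0.87]] [-0.15  0.81  0.23  1.17 -0.59  1.52  0.75] [-0.21763851  0.5576938   0.30491325]
[[315.7, 228.7], [315.3, 254.7], [314.9, 281.6], [286.5, 249.3]]
[194  78  32  30 697] [209.6  93.1]
[ 78  91  41  30 471] [101.9 103. ]
[293 101  32  47 621] [307.  130.7]
[278 144  19  18 121] [286.2 154.8]
[184 163  34  32 539] [202.1 176.3]
[284 186  24  31 286] [294. 202.]
[302 232   8  19  85] [304.8 239.4]
[    0   314   632   166 54977] [303.2 425.6]
315 254
 80  77  85  86  87  68  39  70  73  72  67  80  94 112  96  87  88 104  99 101 103  99 176 210
 80  81  86  82  84  63  46  84  83  77  64  86 113 126 129 101  93  88  96 101 103 102 176 210
 78  81  85  84  88  77  39  75  85  74  55  85 110 122 123 105 113  97  83  98 103 105 176 210
 97  98  91  83  85  86  48  38  44  39  60  81  84  85  85  88 104 119  82  92 103 104 176 210
 97 109 105 105  96  88  78  57  48  52  75  83  85  85  83  78  95 111 107  85 100 105 176 211
 79  87  88  93  97  97  90  82  79  75  81  84  86  84  78  78
[... 1060 characters left out ...]
 186 186 192 207 207 210 208
185 184 185 184 183 183 185 186 155  53  51  52  52 104 187 187 189 186 185 196 207 207 211 209
184 184 183 187 186 185 187 188 118  59  59  66  55  64 177 189 188 186 184 191 207 207 209 208
191 163 103  96  80 191 185 188 187 186 167 164 175 182 189 187 186 185 186 192 125  94 110 151
204 136  96  78  61 190 182 184 188 188 189 188 188 191 188 187 188 187 187 199 105  73 103 116
 92  99  96  65  56 196 197 185 187 189 188 187 188 191 187 185 187 189 197 205  96  61 102 104
 63  96  95  52  51 193 205 190 185 187 187 186 187 189 188 185 186 189 206 208  88  55  94 103
 79  95  87  45  48 191 206 191 185 183 185 188 185 186 186 188 187 196 208 207  83  54  81 102
```

```bash
python3 - <<'E'
from go import *
print(units(w((55.5,-128,145)),knobR(30)))
E
```

```text
[ 0.01  0.01  0.12 -0.16 -0.22  3.18]
```

step_arm(
  motion=[
    [0,0,0.1,-0.16,-0.22,0.7,-0.15],
    [0,0,0.1,-0.16,-0.22,1.5,-0.15],
    [0,0,0.1,-0.16,-0.22,2.3,-0.15],
    [0,0,0.1,-0.16,-0.22,2.8,-0.15],
    [0,0,0.1,-0.16,-0.22,3.1,-0.15],
    [0,0,0.1,-0.16,-0.22,3.1,-0.15],
  ],
)

```text
time: 20.45
tcp_pos: [629.2, 173.1, 145.8]
ee_rot: [[-0.467, 0.842, -0.27], [0.729, 0.539, 0.422], [0.501, 0.0, -0.866]]
force: [-0.7, 0.1, 0.3]
width: 36.6
grasp_force: 0.0
```

```bash
python3 - <<'E'
from go import *
se=r.sense();print(c2(se["tcp_pos"]),se["force"],se["width"])
c=r.camera("wrist");cv2.imwrite("pics/w9.png",c["image"])
G=[(56.6,-116.5,161),(56.6,-135,161),(56.6,-153.5,161)];q=proj(c,[w(g) for g in G]);print(q.round(1).tolist())
print("grip pt",proj(c,[se["tcp_pos"]-19*se["ee_rot"][:,2]]).round(1))
u,v=q[1].astype(int);im=cv2.cvtColor(c["image"],6);pt=cv2.resize(im[v-72:v+72,u-96:u+96],(32,24),interpolation=cv2.INTER_AREA);print(u,v);print("\n".join(" ".join("%3d"%x for x in row) for row in pt))
E
python3 look.py pics/l7.png
```

```text
[  55.12394718 -128.53343654  145.84225868] [-0.65537239  0.09631628  0.3198551 ] 36.642458945354065
[[320.2, 280.1], [320.1, 323.4], [319.9, 369.1]]
grip pt [[316.6 331. ]]
320 323
104 105 106  84 104 101 102 101 107 104 102 105 105  94  89  86  91 107 129 151 160 165 162 137 129 125 100 109 131 236 236 236
104 100 107  85  98 100 108 106 104 105 103 104 100  90  88  85  90 104 121 136 144 149 145 133 129 151 100 105 121 208 235 235
103  99 101  94 103 103 102 101 105 110 104 100  98  93  88  86  90 106 132 153 163 170 163 119 128 136 126 103 119 194 235 234
130 129 127 130 128 129 126 124 124 144 151 147 146 144 101  97  99 100 102 103 116 118 126 111 114 131 145  99 101 201 236 236
 96  99  98  98  97  93  96  98 103 106 122 133 138 141 112 105 121 125 121 134 150 152 153 148 177 164 168 125 164 233 236 237
164 160 158 155 154 154 153 143  90  83  79  82  87  90  93 115 132 142 145 126 117  76  73 151 225 236 234 236 235 235 236 237
217 217 217 218 217 219 200 166 148 112  93  90  89  83  45  47  49  51  54 137 217 208 155 160 172 234 236 234 235 235 236 236
216 214 218 218 218 22
[... 1980 characters left out ...]
6 145 150 155 129  45  44  44  44  44  44  44
 33  33  34  35  36  36  45 145 151 149 151 150 150 148 155 148 152 154 158 148 147 152 152 154 118  44  43  43  43  42  42  42
[630.16709733 172.34028174 146.30073645] [ 0.62417116 -0.46817273  0.21538855] (np.float64(0.9889949320828931), np.float64(75.46101544532634))
force chest x,y,z 0.2748360858750813 -0.7302331653746379 0.21538854605358984
0.67 [358. 216. 375. 241.] 363.7888888888889 226.57777777777778
blob [ 67  25  42  30 492] [87.1 39.2] [ 82.9 181.5]
blob [35 44  6  2 10] [37.5 44.6] [-71.  217.7]
blob [35 47  8  4 15] [38.7 49.3] [-66.8 202.1]
blob [38 59  8  4 21] [41.3 60.7] [-57.5 163.2]
blob [65 77  4  4 11] [66.5 78.4] [25.7 73.7]
```

step_arm(
  motion=[
    [0,0,0,0,0.04,0.05,-0.3],
    [0,0,0,0,0.04,0.05,-0.5],
    [0,0,0,0,0.04,0.05,-0.9],
    [0,0,0,0,0.04,0.05,-0.9],
    [0,0,0,0,0.04,0.05,-0.9],
  ],
  squeeze=20,
)

```text
time: 21.1
tcp_pos: [631.4, 173.3, 143.8]
ee_rot: [[-0.466, 0.843, -0.268], [0.73, 0.537, 0.422], [0.5, 0.001, -0.866]]
force: [1.3, -0.6, 0.5]
width: 15.3
grasp_force: 19.7
```

```bash
cat > kn.py <<'E'
from go import *
def kn():
    se=r.sense();g=c2(se["tcp_pos"]-19*se["ee_rot"][:,2]);f=se["force"];v=g[[0,2]]-[31.5,65]
    print("grip",g.round(1),"r",np.hypot(*v).round(1),"lean",np.degrees(np.arctan2(v[0],v[1])).round(2),"F chest",[float(round(f@a,1)) for a in(cx,cy,ez)],"w",se["width"],se["time"])
    return g
def arc(leans,r0=None,c=(31.5,65)):
    se=r.sense();g=c2(se["tcp_pos"]-19*se["ee_rot"][:,2]);v=g[[0,2]]-c;R=r0 or np.hypot(*v)
    a0=np.arctan2(v[0],v[1])
    for l in leans:
        a=np.radians(l);dx=R*np.sin(a)-v[0];dz=R*np.cos(a)-v[1]
        d=se["ee_rot"].T@(dx*cx+dz*ez)/30;print(l,d.round(2).tolist())
E
python3 - <<'E'
from kn import *
kn();arc([14,12,10,8,5,0,-5,-10])
E
```

```text
grip [  57.1 -139.   160.2] r 98.6 lean 15.02 F chest [0.8, -1.2, 0.5] w 15.34864983648739 21.1
14 [0.01, -0.06, -0.01]
12 [0.02, -0.17, -0.04]
10 [0.03, -0.28, -0.05]
8 [0.04, -0.39, -0.07]
5 [0.05, -0.57, -0.09]
0 [0.06, -0.85, -0.1]
-5 [0.05, -1.14, -0.09]
-10 [0.03, -1.42, -0.06]
```

step_arm(
  motion=[
    [0,0,0,0.01,-0.06,-0.01,-0.9],
    [0,0,0,0.015,-0.12,-0.03,-0.9],
    [0,0,0,0.02,-0.17,-0.04,-0.9],
    [0,0,0,0.025,-0.23,-0.045,-0.9],
    [0,0,0,0.03,-0.28,-0.05,-0.9],
    [0,0,0,0.03,-0.28,-0.05,-0.9],
  ],
)

```text
time: 21.7
tcp_pos: [623.6, 168.5, 145.6]
ee_rot: [[-0.465, 0.843, -0.269], [0.73, 0.538, 0.422], [0.5, -0.0, -0.866]]
force: [2.8, -0.0, 2.3]
width: 15.1
grasp_force: 19.9
```

```bash
python3 - <<'E'
from kn import *
kn();arc([5,0,-5,-10,-15,-20,-25,-30],100)
E
```

```text
grip [  47.9 -138.9  162.1] r 98.5 lean 9.6 F chest [2.3, -1.5, 2.3] w 15.111756310121123 21.7
5 [0.04, -0.26, -0.07]
0 [0.05, -0.55, -0.08]
-5 [0.04, -0.84, -0.07]
-10 [0.02, -1.13, -0.04]
-15 [-0.01, -1.41, 0.01]
-20 [-0.05, -1.69, 0.09]
-25 [-0.11, -1.96, 0.19]
-30 [-0.17, -2.21, 0.3]
```

step_arm(
  motion=[
    [0,0,0,0.02,-0.09,-0.03,-0.9],
    [0,0,0,0.03,-0.18,-0.05,-0.9],
    [0,0,0,0.04,-0.28,-0.06,-0.9],
    [0,0,0,0.04,-0.38,-0.07,-0.9],
    [0,0,0,0.04,-0.48,-0.07,-0.9],
    [0,0,0,0.04,-0.58,-0.07,-0.9],
    [0,0,0,0.04,-0.7,-0.07,-0.9],
    [0,0,0,0.04,-0.84,-0.06,-0.9],
  ],
)

```text
time: 22.5
tcp_pos: [601.8, 155.1, 147.0]
ee_rot: [[-0.465, 0.843, -0.27], [0.73, 0.538, 0.421], [0.5, -0.001, -0.866]]
force: [0.9, -0.7, -1.4]
width: 15.0
grasp_force: 19.7
```

```bash
python3 - <<'E'
from kn import *
kn();arc([-10,-15,-20,-25,-30,-35,-40],100)
c=r.camera("side");im=c["image"][165:275,291:431];cv2.imwrite("pics/l8.png",c["image"])
g=im.max(2)<45
n,l,st,ce=cv2.connectedComponentsWithStats(g.astype(np.uint8))
for i in range(1,n):
    if st[i,4]>8 and ce[i][0]>55: print("blob",st[i],ce[i].round(1))
E
```

```text
grip [  22.4 -138.5  163.4] r 98.8 lean -5.29 F chest [0.4, -1.0, -1.4] w 14.978039507690012 22.5
-10 [0.0, -0.27, -0.0]
-15 [-0.03, -0.56, 0.05]
-20 [-0.07, -0.84, 0.13]
-25 [-0.13, -1.1, 0.23]
-30 [-0.2, -1.36, 0.34]
-35 [-0.28, -1.61, 0.48]
-40 [-0.36, -1.84, 0.63]
blob [ 96   0  24  16 270] [107.3   7.9]
blob [ 61  21  38  37 486] [77.  40.8]
blob [65 77  4  4 12] [66.6 78.2]
```

step_arm(
  motion=[
    [0,0,0,0,-0.14,0.01,-0.9],
    [0,0,0,0,-0.27,0.02,-0.9],
    [0,0,0,-0.01,-0.41,0.04,-0.9],
    [0,0,0,-0.03,-0.55,0.07,-0.9],
    [0,0,0,-0.05,-0.69,0.1,-0.9],
    [0,0,0,-0.08,-0.83,0.15,-0.9],
    [0,0,0,-0.11,-0.96,0.2,-0.9],
    [0,0,0,-0.14,-1.1,0.25,-0.9],
    [0,0,0,-0.17,-1.23,0.3,-0.9],
    [0,0,0,-0.21,-1.36,0.36,-0.9],
  ],
)

```text
time: 23.55
tcp_pos: [567.6, 134.0, 134.9]
ee_rot: [[-0.466, 0.843, -0.27], [0.729, 0.538, 0.423], [0.501, 0.0, -0.865]]
force: [2.4, 1.7, -6.9]
width: 15.0
grasp_force: 19.8
```

```bash
python3 - <<'E'
from kn import *
kn();arc([-33,-36,-39,-42,-45,-48,-51,-54,-57,-60],99)
E
```

```text
grip [ -17.8 -137.9  151.3] r 99.4 lean -29.74 F chest [2.9, 0.2, -6.9] w 14.982104593783024 23.55
-33 [-0.05, -0.15, 0.1]
-36 [-0.1, -0.3, 0.18]
-39 [-0.16, -0.43, 0.27]
-42 [-0.21, -0.56, 0.37]
-45 [-0.27, -0.69, 0.47]
-48 [-0.33, -0.81, 0.58]
-51 [-0.4, -0.92, 0.69]
-54 [-0.47, -1.03, 0.81]
-57 [-0.54, -1.12, 0.94]
-60 [-0.61, -1.21, 1.06]
```

```bash
python3 - <<'E'
from kn import *
arc([-32,-35,-38,-41,-44,-47,-49,-51,-53,-55],97.8)
E
```

```text
-32 [-0.06, -0.08, 0.1]
-35 [-0.1, -0.23, 0.18]
-38 [-0.15, -0.36, 0.27]
-41 [-0.21, -0.5, 0.36]
-44 [-0.27, -0.62, 0.46]
-47 [-0.33, -0.74, 0.57]
-49 [-0.37, -0.82, 0.64]
-51 [-0.41, -0.89, 0.71]
-53 [-0.46, -0.96, 0.79]
-55 [-0.5, -1.03, 0.87]
```

step_arm(
  motion=[
    [0,0,0,-0.06,-0.08,0.1,-0.9],
    [0,0,0,-0.1,-0.23,0.18,-0.9],
    [0,0,0,-0.15,-0.36,0.27,-0.9],
    [0,0,0,-0.21,-0.5,0.36,-0.9],
    [0,0,0,-0.27,-0.62,0.46,-0.9],
    [0,0,0,-0.33,-0.74,0.57,-0.9],
    [0,0,0,-0.37,-0.82,0.64,-0.9],
    [0,0,0,-0.41,-0.89,0.71,-0.9],
    [0,0,0,-0.41,-0.89,0.71,-0.9],
  ],
)

```text
time: 24.45
tcp_pos: [543.0, 118.7, 109.6]
ee_rot: [[-0.464, 0.842, -0.274], [0.729, 0.539, 0.421], [0.503, -0.005, -0.864]]
force: [-5.4, -0.3, 1.1]
width: 15.4
grasp_force: 20.1
```

```bash
python3 - <<'E'
from kn import *
kn();arc([-53,-56,-59,-62,-65,-68,-71,-74,-77,-80],97.8)
c=r.camera("side");im=c["image"][165:275,291:431];cv2.imwrite("pics/l9.png",c["image"])
n,l,st,ce=cv2.connectedComponentsWithStats((im.max(2)<45).astype(np.uint8))
for i in range(1,n):
    if st[i,4]>8 and ce[i][0]>55: print("blob",st[i],ce[i].round(1))
E
```

```text
grip [ -46.7 -137.6  126. ] r 99.2 lean -52.06 F chest [-4.7, 2.6, 1.1] w 15.355723914570572 24.45
-53 [-0.04, 0.0, 0.06]
-56 [-0.11, -0.09, 0.18]
-59 [-0.18, -0.19, 0.31]
-62 [-0.25, -0.27, 0.44]
-65 [-0.33, -0.34, 0.57]
-68 [-0.41, -0.41, 0.7]
-71 [-0.49, -0.47, 0.84]
-74 [-0.57, -0.52, 0.98]
-77 [-0.65, -0.56, 1.13]
-80 [-0.74, -0.6, 1.27]
blob [ 67  21  23  18 263] [77.6 29.7]
blob [65 77  4  4 13] [66.6 78.4]
```

```bash
python3 - <<'E'
from kn import *
arc([-53,-56,-59,-62,-65,-68,-71,-74,-77,-80],100)
E
```

```text
-53 [-0.02, -0.06, 0.03]
-56 [-0.09, -0.16, 0.15]
-59 [-0.16, -0.25, 0.28]
-62 [-0.24, -0.34, 0.41]
-65 [-0.32, -0.42, 0.55]
-68 [-0.4, -0.48, 0.68]
-71 [-0.48, -0.54, 0.83]
-74 [-0.56, -0.6, 0.97]
-77 [-0.65, -0.64, 1.12]
-80 [-0.73, -0.67, 1.26]
```

step_arm(
  motion=[
    [0,0,0,-0.02,-0.06,0.03,-0.9],
    [0,0,0,-0.09,-0.16,0.15,-0.9],
    [0,0,0,-0.16,-0.25,0.28,-0.9],
    [0,0,0,-0.24,-0.34,0.41,-0.9],
    [0,0,0,-0.32,-0.42,0.55,-0.9],
    [0,0,0,-0.4,-0.48,0.68,-0.9],
    [0,0,0,-0.4,-0.48,0.68,-0.9],
  ],
)

```text
time: 25.2
tcp_pos: [530.8, 111.1, 85.2]
ee_rot: [[-0.464, 0.842, -0.275], [0.729, 0.539, 0.421], [0.503, -0.005, -0.864]]
force: [-6.2, 0.4, -1.7]
width: 15.7
grasp_force: 20.0
```

```bash
python3 - <<'E'
from kn import *
kn();arc([-69,-71,-73,-75,-77,-79,-81,-83,-85,-87,-90],100)
E
```

```text
grip [ -61.1 -137.5  101.6] r 99.6 lean -68.42 F chest [-5.0, 3.7, -1.7] w 15.739258618254343 25.2
-69 [-0.01, -0.03, 0.02]
-71 [-0.07, -0.06, 0.12]
-73 [-0.12, -0.1, 0.21]
-75 [-0.18, -0.13, 0.31]
-77 [-0.24, -0.16, 0.41]
-79 [-0.29, -0.18, 0.51]
-81 [-0.35, -0.2, 0.61]
-83 [-0.41, -0.22, 0.7]
-85 [-0.47, -0.23, 0.8]
-87 [-0.53, -0.24, 0.91]
-90 [-0.61, -0.24, 1.06]
```

step_arm(
  motion=[
    [0,0,0,-0.01,-0.07,0.02,-0.9],
    [0,0,0,-0.07,-0.12,0.12,-0.9],
    [0,0,0,-0.12,-0.16,0.21,-0.9],
    [0,0,0,-0.18,-0.19,0.31,-0.9],
    [0,0,0,-0.24,-0.22,0.41,-0.9],
    [0,0,0,-0.29,-0.24,0.51,-0.9],
    [0,0,0,-0.35,-0.26,0.61,-0.9],
    [0,0,0,-0.35,-0.26,0.61,-0.9],
  ],
)

```text
time: 26.0
tcp_pos: [525.6, 107.9, 64.5]
ee_rot: [[-0.465, 0.842, -0.272], [0.729, 0.539, 0.422], [0.502, -0.002, -0.865]]
force: [-5.0, 2.7, -3.7]
width: 15.2
grasp_force: 19.9
```

```bash
python3 - <<'E'
from kn import *
kn();arc([-82,-84,-86,-88,-90,-92],101)
c=r.camera("side");im=c["image"][165:275,291:431];cv2.imwrite("pics/l10.png",c["image"])
n,l,st,ce=cv2.connectedComponentsWithStats((im.max(2)<45).astype(np.uint8))
for i in range(1,n):
    if st[i,4]>8 and ce[i][0]>55: print("blob",st[i],ce[i].round(1))
E
```

```text
grip [ -67.2 -137.4   80.9] r 100.0 lean -80.83 F chest [-2.8, 4.9, -3.7] w 15.221692534188309 26.0
-82 [-0.03, -0.04, 0.05]
-84 [-0.09, -0.06, 0.15]
-86 [-0.15, -0.07, 0.26]
-88 [-0.21, -0.07, 0.36]
-90 [-0.27, -0.07, 0.46]
-92 [-0.33, -0.07, 0.56]
blob [ 57  40  21  18 239] [66.8 48.9]
```

step_arm(
  motion=[
    [0,0,0,0,-0.04,0.05,-0.9],
    [0,0,0,-0.04,-0.06,0.13,-0.9],
    [0,0,0,-0.08,-0.07,0.2,-0.9],
    [0,0,0,-0.11,-0.07,0.26,-0.9],
    [0,0,0,-0.14,-0.07,0.32,-0.9],
    [0,0,0,-0.14,-0.07,0.32,-0.9],
  ],
)

```text
time: 26.65
tcp_pos: [524.4, 107.2, 54.8]
ee_rot: [[-0.466, 0.843, -0.27], [0.73, 0.538, 0.422], [0.501, -0.0, -0.866]]
force: [-2.4, 3.6, -4.5]
width: 15.2
grasp_force: 19.8
```

```bash
python3 - <<'E'
from kn import *
kn();arc([-88,-89,-90,-91,-92],101)
E
```

```text
grip [ -68.7 -137.3   71.3] r 100.4 lean -86.42 F chest [-0.1, 4.3, -4.5] w 15.170017785194668 26.65
-88 [-0.05, -0.03, 0.08]
-89 [-0.08, -0.03, 0.13]
-90 [-0.1, -0.03, 0.18]
-91 [-0.13, -0.03, 0.23]
-92 [-0.16, -0.03, 0.28]
```

step_arm(
  motion=[
    [0,0,0,0,0,0.05,-0.9],
    [0,0,0,-0.04,0,0.1,-0.9],
    [0,0,0,-0.06,0,0.14,-0.9],
    [0,0,0,-0.08,0,0.17,-0.9],
    [0,0,0,-0.08,0,0.17,-0.9],
  ],
)

```text
time: 27.15
tcp_pos: [524.2, 107.1, 49.3]
ee_rot: [[-0.466, 0.843, -0.269], [0.73, 0.538, 0.422], [0.5, -0.0, -0.866]]
force: [-0.9, 3.1, -5.0]
width: 15.6
grasp_force: 19.9
```

```bash
python3 - <<'E'
from kn import *
kn()
E
```

```text
grip [ -68.9 -137.3   65.8] r 100.4 lean -89.56 F chest [0.9, 3.1, -5.0] w 15.58738412072357 27.15
```

step_arm(
  motion=[
    [0,0,0,-0.02,0,0.03,-0.9],
    [0,0,0,-0.03,0,0.06,-0.9],
    [0,0,0,-0.03,0,0.06,-0.9],
    [0,0,0,-0.03,0,0.06,-0.9],
  ],
)

```text
time: 27.55
tcp_pos: [524.2, 107.1, 47.4]
ee_rot: [[-0.466, 0.843, -0.269], [0.73, 0.538, 0.421], [0.5, -0.0, -0.866]]
force: [-1.4, 2.9, -4.3]
width: 15.3
grasp_force: 19.9
```

step_arm(
  motion=[
    [0,0,0,-0.02,0,0.03,-0.9],
    [0,0,0,-0.04,0,0.06,-0.9],
    [0,0,0,-0.04,0,0.06,-0.9],
    [0,0,0,-0.04,0,0.06,-0.9],
  ],
)

```text
time: 27.95
tcp_pos: [524.6, 107.2, 46.1]
ee_rot: [[-0.466, 0.843, -0.269], [0.73, 0.538, 0.422], [0.5, 0.001, -0.866]]
force: [-0.2, 2.8, 3.4]
width: 15.1
grasp_force: 20.2
```

```bash
python3 - <<'E'
from kn import *
kn()
a=cv2.imread("pics/side0.png");c=r.camera("side");b=c["image"]
# compare left-front (unoccluded) part of lid with start image
d=cv2.absdiff(a,b).max(2)[170:290,260:400];print([(i+170,int((d[i]>30).sum())) for i in range(0,120,8)])
A=cv2.cvtColor(a,6);B=cv2.cvtColor(b,6)
for x in(285,295,305):print(x,A[190:240:2,x].tolist(),B[190:240:2,x].tolist())
E
```

```text
grip [ -68.6 -137.4   62.5] r 100.1 lean -91.41 F chest [1.3, 2.5, 3.4] w 15.134001482246603 27.95
[(170, 42), (178, 50), (186, 57), (194, 52), (202, 54), (210, 48), (218, 52), (226, 61), (234, 51), (242, 35), (250, 41), (258, 16), (266, 1), (274, 0), (282, 0)]
285 [59, 55, 57, 66, 148, 144, 138, 136, 138, 135, 106, 110, 122, 149, 114, 77, 76, 73, 54, 35, 31, 45, 65, 80, 115] [65, 60, 65, 70, 165, 160, 153, 150, 152, 149, 117, 120, 135, 165, 126, 85, 85, 81, 62, 43, 36, 53, 71, 89, 126]
295 [111, 163, 203, 163, 138, 131, 143, 140, 141, 136, 126, 140, 140, 141, 140, 120, 105, 114, 119, 111, 142, 106, 75, 77, 75] [123, 180, 221, 182, 153, 146, 158, 156, 154, 148, 139, 156, 158, 157, 156, 133, 117, 126, 130, 120, 157, 118, 81, 82, 84]
305 [220, 198, 146, 140, 143, 142, 141, 141, 139, 141, 141, 141, 139, 139, 141, 132, 140, 141, 139, 142, 131, 96, 119, 116, 111] [233, 217, 161, 155, 157, 158, 158, 154, 158, 156, 155, 155, 156, 154, 155, 147, 153, 156, 155, 154, 146, 107, 134, 128, 122]
```

step_arm(
  motion=[
    [0,0,0,0.01,0,-0.02,-0.9],
    [0,0,0,0.01,0,-0.02,-0.5],
    [0,0,0,0.01,0,-0.02,-0.1],
    [0,0,0,0.01,0,-0.02,-0.1],
    [0,0,0,0.01,0,-0.6,-0.1],
    [0,0,0,0.01,0,-1.6,-0.1],
    [0,0,0,0.01,0,-2.8,-0.1],
    [0,0,0,0.01,0,-4.2,-0.1],
    [0,0,0,0.01,0,-5,-0.1],
    [0,0,0,0.01,0,-5,-0.1],
  ],
)

```text
time: 29.0
tcp_pos: [567.4, 41.0, 178.0]
ee_rot: [[-0.467, 0.845, -0.261], [0.733, 0.535, 0.42], [0.494, 0.005, -0.869]]
force: [0.1, -0.3, 0.6]
width: 38.4
grasp_force: 0.0
```

```bash
python3 - <<'E'
from kn import *
kn()
for n in("side","top"):
    a=cv2.cvtColor(cv2.imread(f"pics/{n}0.png"),6);c=r.camera(n);b=cv2.cvtColor(c["image"],6)
    cv2.imwrite(f"pics/{n}9.png",c["image"])
    bx={"side":(265,175,380,280),"top":(205,165,350,300)}[n];x0,y0,x1,y1=bx
    A=a[y0:y1,x0:x1].astype(float);B=b[y0:y1,x0:x1].astype(float)
    for nm,(u0,v0,u1,v1) in ({"pull":(275,210,300,240),"knob":(322,236,345,268),"foot":(345,232,362,250),"lid":(300,185,372,243)} if n=="side" else {"knob":(325,218,345,236),"pull":(285,265,312,292),"lid":(218,176,332,288)}).items():
        t=a[v0:v1,u0:u1];res=cv2.matchTemplate(b[v0-8:v1+8,u0-8:u1+8],t,cv2.TM_CCOEFF_NORMED);_,m,_,loc=cv2.minMaxLoc(res);print(n,nm,round(m,3),(loc[0]-8,loc[1]-8))
E
```

```text
grip [ -68.2 -216.1  194.5] r 163.4 lean -37.57 F chest [-0.1, -0.3, 0.6] w 38.42102171753596 29.0
side pull 0.989 (0, 0)
side knob 0.853 (0, 0)
side foot 0.222 (0, 1)
side lid 0.288 (-8, -7)
top knob 0.999 (0, 0)
top pull 1.0 (0, 0)
top lid 0.999 (0, 0)
```

```bash
python3 -c "
from bench import r
print(r.sign_off())"
```

```text
the job is handed in; nothing more can be done
None
```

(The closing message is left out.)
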